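# Right a fallen can against the back stop of its rack bay

## Task

The flat steel can has fallen over at the mouth of its empty middle bay in the rack, foot towards the bay. Take it by its cap, slide it in until its foot meets the upright stop plate at the back of the bay, and swing its top end up towards the plate with the foot kept pressed against the plate, so that it cannot skid, until it stands. Let go of the cap, press the standing can firmly home with a push on its body so that it sits flush against the plate, and leave it there; be gentle, as it dents if pressed on the rack with 25 N, and leave the round tin and the jar beside it as they are.

Things in the scene. Friction and masses are not known exactly. Their poses are not given: they have to be found in the camera images.
- rack: Plywood rack fixed to the worktop: three floorless bays in a row, 124 mm apart. Origin: on the worktop, centre of the mouth of the EMPTY MIDDLE bay; x points level into that bay (away from the robot), y left along the row, z up. The bay is 112 mm wide between side boards 12 mm thick, 50 mm high, from x = 0 to 135 mm; flared boards widen its mouth to about 132 mm at x = -24 mm.
- stop_front (a point): Point on the worktop on the middle bay's centre line, 58 mm past its mouth. The bay's upright stop plate (106 mm wide, 153 mm high, square to the bay, its grey facing on foam rubber) is clamped with its front face 0 to 22 mm behind this point; where exactly is not measured: feel for it. Its foam yields 1 mm per 3 N; about 10 N is firmly home.
- can: Flat rectangular steel can with plain label: body 56 mm thick (x), 100 mm wide (y), 140 mm high (z); 0.37 to 0.63 kg, painted sides that slide easily (friction about 0.3). Origin: centre of its underside; z runs to the cap, x to its back, which faces the plate when it stands. Starts lying on its front face (z level, towards the robot; origin 28 mm up), foot at the bay's mouth.
- can_cap (a point): Middle of the can's black screw cap (32 mm diameter, 26 mm long, on a 26 mm neck), on the can's axis, 167 mm from its underside and 27 mm above the top of the body. The cap does not turn; pinched from above across the width of the can with a light grip (about 25 N) it swings between the fingers; a hard grip holds it stiff. 28 mm up while the can lies.
- round_tin: Round paint tin, 86 mm diameter, 98 mm high, standing in the left bay (124 mm left of the middle bay). Origin: centre of its underside. Bystander.
- jar: Jar with a screw lid, 76 mm diameter, 105 mm high, standing in the right bay (124 mm right of the middle bay). Origin: centre of its underside. Bystander.
Mind the look-alikes: they are no part of the job. Leave any orange look-alike of the can alone.

How it is judged (in metres and radians):
On the way, in this order (a step that is already met when the one before it is completed fails the run):
1. the can is swung up with its foot pressed against the rack's stop plate (its axis 25 to 65 degrees up from level, pressing on the rack with over 1 N) (angle between can's own z axis and vertical between 0.44 and 1.13 rad and x of can in the frame of rack above 0.015 m and contact force between can and rack above 1 N), for 0.15 s.
2. the cap is let go and the standing can (upright within 4 degrees) is pressed home against the stop plate with over 4 N (angle between can's own z axis and vertical below 0.07 rad and contact force between can and rack above 4 N and x of can in the frame of rack above 0.026 m and height (world z) of can_cap below 0.172 m and distance between the grasp point and can_cap above 0.035 m and y of can in the frame of rack between -0.01 and 0.01 m), for 0.1 s.
At the end, for the whole second after the job is handed in: The can stands upright (within 3 degrees) on the worktop in the middle bay, square to it (within 4.5 degrees), released and at rest: centre of its foot within 10 mm of the bay's centre line and 26 to 58 mm past the mouth (where it was left after being pressed home against the stop plate) (angle between can's own z axis and vertical below 0.05 rad and height (world z) of can between -0.006 and 0.006 m and x of can in the frame of rack between 0.026 and 0.058 m and y of can in the frame of rack between -0.01 and 0.01 m and angle between the x axis of can and the x axis of rack, either way round below 0.08 rad and linear speed of can below 0.01 m/s and angular speed of can below 0.05 rad/s); the robot touches nothing.
It fails at once if the can is pressed against the rack with more than 25 N (contact force between can and rack above 25 N).
It fails at once if the round tin is moved by more than 15 mm or tipped (distance of round_tin from where it was at the start of the episode above 0.015 m or angle between round_tin's own z axis and vertical above 0.2 rad).
It fails at once if the jar is moved by more than 15 mm or tipped (distance of jar from where it was at the start of the episode above 0.015 m or angle between jar's own z axis and vertical above 0.2 rad).
It also fails if it takes over 69 s, if anything falls off the work surface, if the arm or the gripper's body presses on something with over 40 N, if the wrist force passes 120 N, or if a joint passes its speed limit or range.

## Robot

A 6-joint arm with a two-finger parallel gripper is mounted at the origin on a cart in front of the work surface, level with it; the furniture and walls round the work are solid. World frame = base frame: x ahead of the robot, y to its left, z up, the work surface at z = 0. Lengths are in mm, angles in rad, forces in N, time in s.
With the tool pointing down it reaches from about 275 to 1000 mm from the base axis. Payload 8.4 kg.
Tool frame: the origin (TCP) lies at the very end of the fingers, on their centre line; the grasp point (between the pads) lies 19 mm behind it; z points along the fingers, y is the line along which they close (so a half turn about z gives the same grasp; the last joint's range is limited). The gripper opens to 85 mm and grips with 20 to 120 N. Pads are 22 mm wide; open, the fingers measure 114 mm over their backs; the gripper's body (76 mm by 85 mm) begins 54 mm behind the grasp point. The pads swing forward as they close: fully open they stand 13 mm farther back than shut.
Start: joints at [-1.197, 0.353, 1.633, -0, 1.155, -0.002], TCP at [229.384, -581.387, 231.281] pointing down, gripper open.
Joint ranges: [-2.63, 2.63], [-0.92, 2.1], [0.06, 2.66], [-1.3, 4.44], [0, 2.69], [-3.02, 3.02]. Speed limits (rad/s): [2.22, 2.22, 2.79, 3.14, 3.14, 3.14].

## Interface

Orientations are given as [roll, pitch, yaw] about the fixed x, y, z axes, in that order (R = Rz(yaw) Ry(pitch) Rx(roll)).
In Python, from rig import sensors, grab_frame, camera_params, order gives the robot as it stands. The module is installed in compiled form; this text tells all that it offers.
- The arm moves only by the tool move_arm, never from a script. Its argument "motion" is a list of rows, each a list of 7 numbers: the turn, a rotation vector about the tool's x, y, z in fractions of the full range, 1 being 2 rad, then the shift along the tool's x, y, z in parts of the range, where 1.0 means 0.4 m, then the finger opening in m, from 0 to 0.0854. A call has 1 to 8 rows; each row is the pose to reach, as a shift and turn from the pose commanded when the call began, along the tool's axes at that moment; what a row does not reach only later rows make up. A row lasts 1/8 s, in which the tool goes at most 62.5 mm and 10.7 degrees, less where a joint would pass 70% of its speed; a pose out of reach is approached as far as the arm can. No shift or turn number may pass 1 either way. A call with a gripper value outside its range is refused whole. The fingers move at their own pace and stop on an object; "grip_force" is the grip in N (left out, the last holds). Time passes only in rows, so rows that repeat a pose let the fingers close. It gives the time, the measured TCP pose, the force, the opening and the grip force at its end, in the units of the state.
- sensors.sense(): the state, without advancing time (a new reading comes with each control period).
- grab_frame(name): name is "scene" or "top" or "wrist"; returns (picture, depth): 480x640x3 uint8, red, green, blue; 480x640 float32, mm along the optical axis (not along the pixel's ray), 0 where there is no reading.
- camera_params(name): a dict with "camera_matrix" (3x3 intrinsics, pixels), "world_from_camera" (4x4, takes a point from camera to world coordinates). Camera axes: x right, y down, z forward; pixel columns grow to the right and rows downward; lengths in mm; the calibration is good to about 2 mm. A picture is of the moment at which its call begins: read the wrist's pose just before it. camera_params takes no time and is no camera call; for the wrist camera it gives the pose at the moment of the call.
- order.sign_off(): hands the job in; it is judged then, once.
The state is a dict: "clock": time; "qpos": joint angles; "qvel": joint speeds; "joint_efforts": joint torques, N m; "eef_pos": TCP position; "tcp_rot": TCP orientation; "contact_force": force on the tool from outside, world axes, zero at the start; "wrist_torque": the same for the moment, N m; "opening": opening from 0.0 (shut) to 1.0 (fully open); "grasp_force": force on a finger pad.
Only numpy, scipy, OpenCV 4.12 (cv2) and the standard library are available. Lean on these libraries where they do the work, as an engineer would, in place of code of your own. Each camera call takes 0.05 s, during which the arm holds its last target. There are 200 camera calls.

## Working session

There is one attempt and no reset: what is moved stays moved. The work goes in short steps, Python scripts to look and compute and a tool call to move; the robot and the scene stay as the last step left them, time stands still between calls to the robot, and variables do not carry over. Pictures are saved under pics/ and viewed, at most 10 in all, crops included, and the job is handed in when it is done.

Besides the shell and the picture viewer there is one more tool, called after "Emit:" by a JSON object that holds its "op" and its "data". move_arm: Moves the arm, as the interface text tells. Its arguments: {"type":"object","properties":{"motion":{"type":"array","items":{"type":"array","items":{"type":"number"}}},"grip_force":{"type":"number"}},"required":["motion"]}

```bash
mkdir -p pics; python3 - <<'E'
from rig import sensors, grab_frame, camera_params
import numpy as np,cv2
s=sensors.sense(); print({k:np.round(v,3) for k,v in s.items()})
for n in("scene","top"):
    p,d=grab_frame(n); cv2.imwrite(f"pics/{n}.png",p[:,:,::-1]); np.savez(f"{n}.npz",p=p,d=d)
    c=camera_params(n); print(n,np.round(c["camera_matrix"],1).tolist(),np.round(c["world_from_camera"],3).tolist())
E
```

```text
{'clock': np.float64(0.0), 'qpos': array([-1.197,  0.354,  1.634, -0.   ,  1.155, -0.002]), 'qvel': array([-0.   ,  0.   , -0.   , -0.   , -0.002,  0.   ]), 'joint_efforts': array([-1.0000e-03, -6.0527e+01, -3.4207e+01,  0.0000e+00,  9.0000e-03,
       -0.0000e+00]), 'eef_pos': array([ 229.218, -580.937,  230.578]), 'tcp_rot': array([-3.14 ,  0.   ,  0.376]), 'contact_force': array([-0.498,  0.508, -0.171]), 'wrist_torque': array([ 0.025, -0.035,  0.012]), 'grasp_force': np.float64(0.0), 'opening': np.float64(0.997)}
scene [[518.5, 0.0, 318.9], [0.0, 518.5, 236.3], [0.0, 0.0, 1.0]] [[-0.763, -0.389, 0.516, 127.528], [-0.646, 0.432, -0.629, 567.28], [0.022, -0.814, -0.581, 536.672], [0.0, 0.0, 0.0, 1.0]]
top [[497.7, 0.0, 324.1], [0.0, 497.7, 244.3], [0.0, 0.0, 1.0]] [[-0.027, -0.992, 0.125, 453.417], [-1.0, 0.027, -0.001, 53.341], [-0.002, -0.125, -0.992, 911.843], [0.0, 0.0, 0.0, 1.0]]
```

View pics/scene.png

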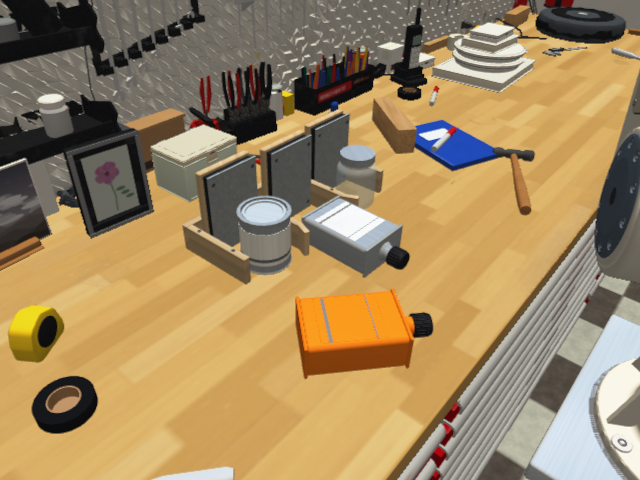

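View pics/top.png

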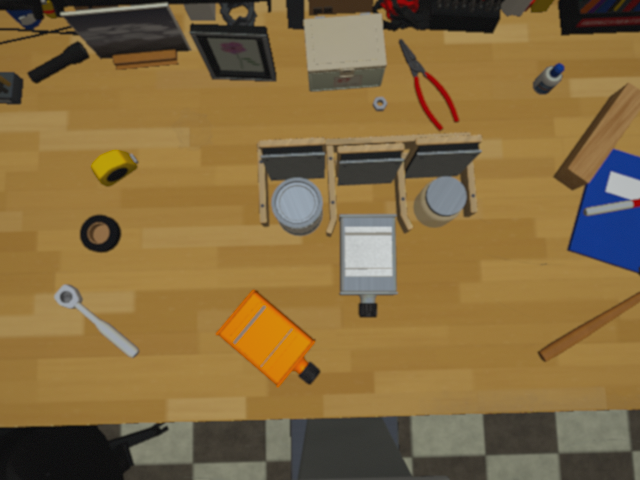

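The scene view shows the grey can lying with its cap at (398,257), and the orange look-alike at (355,335). In the top view the can covers cols 340-396, rows 215-297, with its cap at (368,308). The rack's middle bay lies between boards at cols ~332 and ~403, with the plate at rows 150-183.

```bash
cat > h.py <<'E'
import numpy as np,cv2
from rig import sensors, grab_frame, camera_params
def cloud(n,d):
    c=camera_params(n);K=c["camera_matrix"];T=c["world_from_camera"]
    v,u=np.mgrid[0:480,0:640]
    P=np.stack([(u-K[0,2])/K[0,0]*d,(v-K[1,2])/K[1,1]*d,d],-1)
    return P@T[:3,:3].T+T[:3,3]
def ray(n,u,v,z):
    c=camera_params(n);K=c["camera_matrix"];T=c["world_from_camera"]
    r=T[:3,:3]@np.array([(u-K[0,2])/K[0,0],(v-K[1,2])/K[1,1],1]);o=T[:3,3]
    return o+r*(z-o[2])/r[2]
E
python3 - <<'E'
from h import *
z=np.load("top.npz");p,d=z["p"],z["d"];W=cloud("top",d)
print("table z",np.median(W[250:400,100:200,2]))
hsv=cv2.cvtColor(p,cv2.COLOR_RGB2HSV)
roi=np.zeros((480,640),bool);roi[290:325,345:395]=1
cap=roi&(hsv[...,2]<70)
v,u=np.nonzero(cap);print("cap px",u.min(),u.max(),v.min(),v.max(),"z",np.percentile(W[cap][:,2],[5,50,95]))
print("cap ray",ray("top",(u.min()+u.max())/2,(v.min()+v.max())/2,36), W[cap].mean(0))
roi[:]=0;roi[205:300,325:402]=1
can=roi&(W[...,2]>46)&(W[...,2]<66)&(hsv[...,1]<60)
can=cv2.morphologyEx(can.astype(np.uint8),cv2.MORPH_OPEN,np.ones((5,5)))
pts=W[can>0];print("can top z",np.median(pts[:,2]),cv2.minAreaRect(pts[:,:2].astype(np.float32)))
# boards: height 40..60, wood (saturated)
for nm,(a,b,c,e) in dict(L=(150,210,325,345),R=(150,210,395,412),LL=(150,225,255,272),RR=(150,215,460,482),back=(130,152,262,478)).items():
    roi[:]=0;roi[a:b,c:e]=1
    m=roi&(abs(W[...,2]-50)<4)&(hsv[...,1]>60)
    q=W[m]; 
    if len(q)>10:
        l=cv2.fitLine(q[:,:2].astype(np.float32),cv2.DIST_HUBER,0,.01,.01).ravel(); print(nm,len(q),l,q[:,0].min(),q[:,0].max(),np.median(q[:,1]))
roi[:]=0;roi[130:190,335:405]=1
m=roi&(W[...,2]>140)&(W[...,2]<160);q=W[m];print("plate top",len(q),cv2.minAreaRect(q[:,:2].astype(np.float32)),np.median(q[:,2]))
for zz in(50,): 
    pass
mm=roi&(W[...,2]>70)&(W[...,2]<140)&(hsv[...,1]<60);q=W[mm];print("plate face",len(q),cv2.fitLine(q[:,:2].astype(np.float32),cv2.DIST_HUBER,0,.01,.01).ravel())
big=cv2.resize(p[120:330,240:500],None,fx=3,fy=2.85,interpolation=cv2.INTER_CUBIC);cv2.imwrite("pics/crop.png",big[:,:,::-1])
E
```

```text
table z 0.7359805331848293
cap px 359 376 303 316 z [34.16105916 42.0027911  45.51068024]
cap ray [446.88210205 -20.12254666  36.        ] [446.76552918 -18.52651092  48.99833505]
can top z 54.830320229136646 ((543.1260986328125, -23.470211029052734), (94.47731018066406, 140.17056274414062), 88.22212982177734)
L 394 [9.9966741e-01 2.5789481e-02 6.7764117e+02 3.6143837e+01] 623.4819397181043 732.070952801855 36.17013898797474
R 305 [ 9.9925143e-01 -3.8685344e-02  6.6254913e+02 -8.8323898e+01] 620.0118433736601 719.7993243301435 -88.29717250007403
LL 434 [9.9906939e-01 4.3131210e-02 6.6425159e+02 1.6002757e+02] 603.6560736047018 735.2186305948218 159.88405862909298
RR 338 [ 9.9998415e-01  5.6313421e-03  6.5523077e+02 -2.1165118e+02] 611.6943416348837 702.5105506414423 -211.663416154401
back 819 [ 4.5450121e-02 -9.9896663e-01  7.4910645e+02 -7.1452530e+01] 728.4298842866958 758.2238636335662 -53.06219251940375
plate top 1240 ((692.01318359375, -25.60116195678711), (29.638168334960938, 104.62590026855469), 1.228334665298462) 150.16701478621337
plate face 679 [ 2.1216903e-02 -9.9977487e-01  6.7819220e+02 -3.7830166e+01]
```

View pics/crop.png

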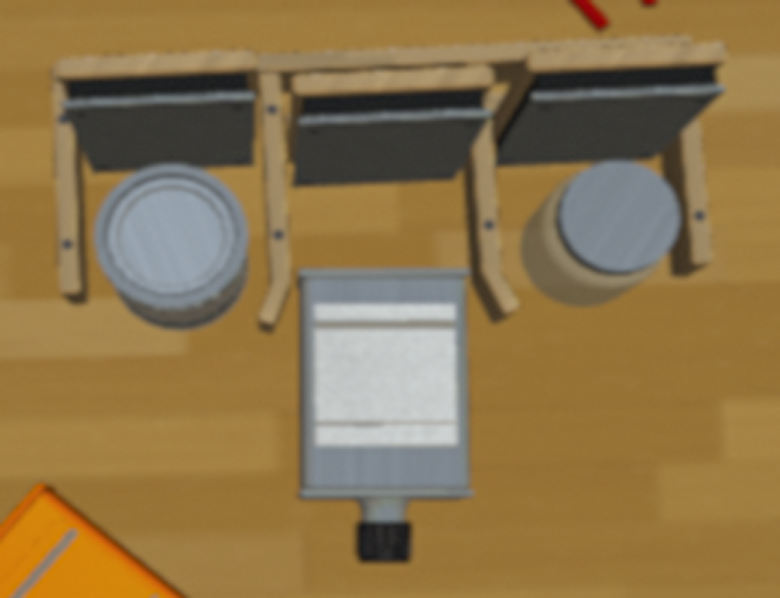

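The crop shows the middle-bay boards (top ends near (275,230) and (488,225)), the plate face at rows 115-185, and the can skewed slightly against the rack. The can's cap is at about (447, -20) and its yaw is about -0.03. The rack's yaw is about +0.022, its mouth is near x=608 and y=-27, and the plate is near x=678. Next I'll move above the cap.

```bash
cat >> h.py <<'E'
from scipy.spatial.transform import Rotation as Rr
def to(x,y,z,yaw,roll=np.pi,pitch=0,n=1):
    s=sensors.sense();R0=Rr.from_euler("xyz",s["tcp_rot"]);R1=Rr.from_euler("xyz",[roll,pitch,yaw])
    t=(R0.inv()*R1).as_rotvec();d=R0.inv().apply(np.array([x,y,z])-s["eef_pos"])/1000
    print("turn",np.round(t,4),"shift",np.round(d,4),"mm",np.round(np.linalg.norm(d)*1000))
E
python3 - <<'E'
from h import *
to(447,-20,130,-.031); to(447,-20,9,-.031)
E
```

```text
turn [-1.300e-03  2.000e-04  4.068e-01] shift [ 0.4084 -0.4418  0.1012] mm 610.0
turn [-1.300e-03  2.000e-04  4.068e-01] shift [ 0.4084 -0.4416  0.2222] mm 641.0
```

The rows are not in the units I measure in: shifts go in shares of 0.4 m and turns go in shares of 2 rad. I convert before sending: -0.353 m / 0.4 = -0.8825, 0.327 m / 0.4 = 0.8175, 0.4 rad / 2 = 0.2.

Emit:
{"op": "move_arm", "data": {"motion": [[0, 0, 0.025, 0.1, -0.11, 0.025, 0.06], [0, 0, 0.05, 0.2, -0.22, 0.05, 0.06], [0, 0, 0.075, 0.3, -0.33, 0.075, 0.06], [0, 0, 0.1, 0.4075, -0.4425, 0.1, 0.06], [0, 0, 0.125, 0.51, -0.5525, 0.125, 0.06], [0, 0, 0.15, 0.6125, -0.6625, 0.15, 0.06], [0, 0, 0.175, 0.715, -0.7725, 0.175, 0.06], [0, 0, 0.2, 0.8175, -0.8825, 0.2, 0.06]], "grip_force": 25}}

```text
clock: 1.1
eef_pos: [404.4, -131.2, 151.1]
tcp_rot: [3.141, -0.0, -0.026]
contact_force: [0.7, 0.2, -0.3]
opening: 0.701
grasp_force: 0.0
```

```bash
python3 - <<'E'
from h import *
to(447,-20,130,-.031)
E
```

```text
turn [ 0.0001 -0.0005  0.0049] shift [ 0.0397 -0.1123  0.0211] mm 121.0
```

To row units: -0.112 m / 0.4 = -0.28, -0.075 m / 0.4 = -0.1875, 0.005 rad / 2 = 0.0025.

Emit:
{"op": "move_arm", "data": {"motion": [[0, 0, 0.0025, 0.0325, -0.0925, 0.0175, 0.06], [0, 0, 0.0025, 0.0675, -0.1875, 0.035, 0.06], [0, 0, 0.0025, 0.1, -0.28, 0.0525, 0.06], [0, 0, 0.0025, 0.1, -0.28, 0.0525, 0.06]]}}

```text
clock: 1.6
eef_pos: [447.0, -20.1, 129.7]
tcp_rot: [-3.141, 0.001, -0.026]
contact_force: [-0.3, -0.5, -0.9]
opening: 0.701
grasp_force: 0.0
```

```bash
python3 - <<'E'
from h import *
s=sensors.sense();print(np.round(s["eef_pos"],1),np.round(s["tcp_rot"],4),np.round(s["contact_force"],2))
p,d=grab_frame("wrist");cv2.imwrite("pics/w1.png",p[:,:,::-1]);np.savez("w1.npz",p=p,d=d)
c=camera_params("wrist");print(np.round(c["world_from_camera"],3).tolist(),np.round(c["camera_matrix"]).tolist())
E
```

```text
[447.  -20.1 129.7] [-3.1413e+00  8.0000e-04 -2.6100e-02] [-0.33 -0.46 -0.89]
[[-0.028, -0.947, -0.32, 530.102], [-1.0, 0.027, 0.008, -23.6], [0.001, 0.32, -0.947, 271.335], [0.0, 0.0, 0.0, 1.0]] [[331.0, 0.0, 317.0], [0.0, 331.0, 239.0], [0.0, 0.0, 1.0]]
```

View pics/w1.png

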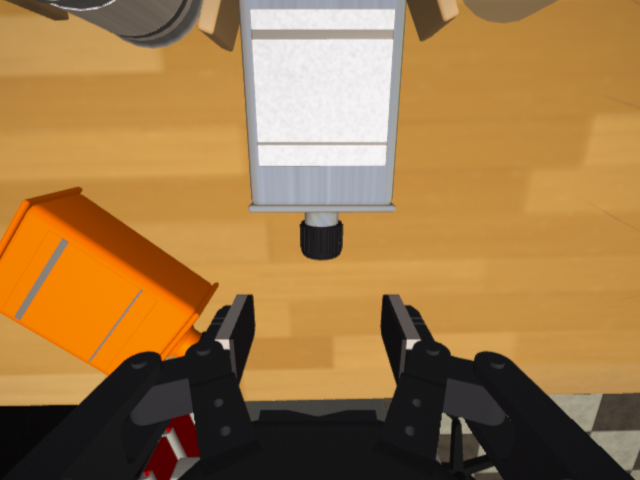

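The wrist view shows the cap at cols 300-343, rows 219-259, on the can's axis, with the top rim at row ~208 (cols 249-395). The orange can is clear of the fingers. I'll measure the cap and axis from here.

```bash
python3 - <<'E'
from h import *
z=np.load("w1.npz");p,d=z["p"],z["d"];W=cloud("wrist",d);g=p.max(2)
roi=np.zeros((480,640),bool);roi[212:265,285:360]=1
m=roi&(W[...,2]>20)&(W[...,2]<60)&(g<80);q=W[m];print("cap",len(q),np.percentile(q,[2,50,98],axis=0).round(1))
top=m&(W[...,2]>np.percentile(q[:,2],98)-2);print("crest",W[top].mean(0), ray("wrist",321.5,239,36))
roi[:]=0;roi[0:204,230:410]=1
m=roi&(abs(W[...,2]-56)<5);
L=[];Rr_=[];
for r in range(20,200,6):
    u=np.nonzero(m[r])[0]
    if len(u)>50: L.append(W[r,u.min()+1]);Rr_.append(W[r,u.max()-1])
L=np.array(L);Rr_=np.array(Rr_)
print("z",np.median(W[m][:,2]))
for a in(L,Rr_,(L+Rr_)/2):
    k=np.polyfit(a[:,0],a[:,1],1);print("slope",k[0],"y@543",np.polyval(k,543),"y@447",np.polyval(k,447))
to(447,-20,9,-.03)
E
```

```text
cap 1337 [[437.8 -39.4  28.8]
 [451.  -24.1  41. ]
 [461.7  -9.1  44. ]]
crest [450.34036491 -24.43253162  42.98026327] [450.68903458 -24.6196968   36.        ]
z 53.85504127946723
slope -0.024250429472114907 y@543 18.541725669423656 y@447 20.869766898746683
slope -0.030847934685996663 y@543 -72.41160916263863 y@447 -69.45020743278295
slope -0.02754989379201937 y@543 -26.93068704108873 y@447 -24.285897237054876
turn [0.0001 0.0011 0.0034] shift [ 0.0006 -0.0012  0.1209] mm 121.0
```

To row units: 0.12 m / 0.4 = 0.3, 0.09 m / 0.4 = 0.225, 0.002 rad / 2 = 0.001.

Emit:
{"op": "move_arm", "data": {"motion": [[0, 0, 0.001, 0.005, 0.005, 0.075, 0.06], [0, 0, 0.001, 0.0075, 0.0075, 0.15, 0.06], [0, 0, 0.001, 0.0075, 0.0075, 0.225, 0.06], [0, 0, 0.001, 0.0075, 0.0075, 0.3, 0.06], [0, 0, 0.001, 0.0075, 0.0075, 0.3, 0.06]]}}

```text
clock: 2.28
eef_pos: [447.7, -25.9, 9.0]
tcp_rot: [-3.142, 0.004, -0.032]
contact_force: [1.0, -0.7, 0.0]
opening: 0.701
grasp_force: 0.0
```

Emit:
{"op": "move_arm", "data": {"motion": [[0, 0, 0, 0, 0, 0, 0.02], [0, 0, 0, 0, 0, 0, 0.02], [0, 0, 0, 0, 0, 0, 0.02], [0, 0, 0, 0, 0, 0, 0.02], [0, 0, 0, 0, 0, 0, 0.02]], "grip_force": 25}}

```text
clock: 2.9
eef_pos: [450.4, -25.3, 11.6]
tcp_rot: [3.141, -0.002, -0.031]
contact_force: [-1.2, -1.9, 8.8]
opening: 0.369
grasp_force: 24.6
```

```bash
python3 - <<'E'
from h import *
s=sensors.sense();print(np.round(s["eef_pos"],1),np.round(s["tcp_rot"],4),np.round(s["contact_force"],2),s["clock"],s["opening"],s["grasp_force"])
for n in("wrist","top"):
    p,d=grab_frame(n);np.savez(n+"2.npz",p=p,d=d,W=cloud(n,d))
    cv2.imwrite(f"pics/{n}2.png",p[:,:,::-1])
E
```

```text
[450.4 -25.3  11.6] [ 3.1413e+00 -2.0000e-03 -3.0800e-02] [-1.17 -1.94  8.81] 2.9 0.3689408360217537 24.614834189414978
```

View pics/wrist2.png

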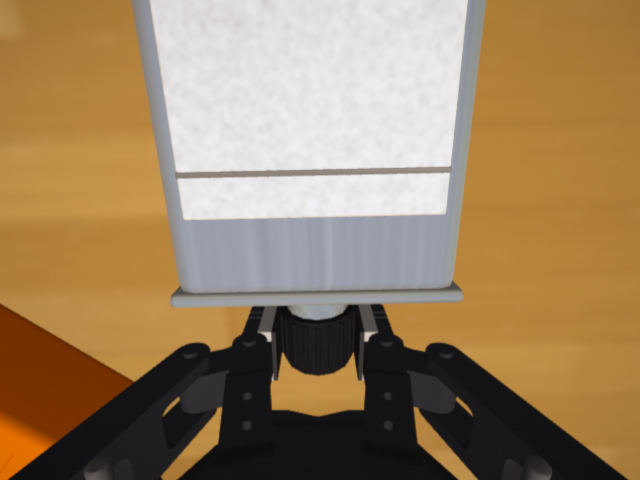

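The wrist view shows the cap held between the pads (cap at cols 280-357, rows 305-375), square to the can's rim. Next I'll compare the can against the rack in the top view.

```bash
python3 - <<'E'
from h import *
for f in("top.npz","top2.npz"):
    z=np.load(f);p,d=z["p"],z["d"];W=cloud("top",d);hsv=cv2.cvtColor(p,cv2.COLOR_RGB2HSV)
    L=[];R=[]
    for r in range(222,272,2):
        u=np.nonzero((abs(W[r,:,2]-55)<6)&(hsv[r,:,1]<90)&(np.arange(640)>332)&(np.arange(640)<402))[0]
        if len(u)>40:L.append(ray("top",u.min()-.5,r,56));R.append(ray("top",u.max()+.5,r,56))
    L=np.array(L);R=np.array(R);M=(L+R)/2;k=np.polyfit(M[:,0],M[:,1],1)
    print("can slope",k[0],"y@450",np.polyval(k,450),"y@543",np.polyval(k,543),"width",(L-R)[:,1].mean())
    # board tops mid-lines by wood colour at z=50
    for nm,(c0,c1) in dict(L=(322,346),R=(394,414)).items():
        C=[]
        for r in range(160,205,3):
            u=np.nonzero((abs(W[r,c0:c1,2]-50)<4))[0]+c0
            if len(u)>3:C.append(ray("top",u.mean(),r,50))
        C=np.array(C);k=np.polyfit(C[:,0],C[:,1],1);print(nm,"slope",k[0].round(4),"y@620",np.polyval(k,620),"y@680",np.polyval(k,680))
    v=np.nonzero(abs(W[200:230,340:396,2]-55).mean(1)<6)[0]
    col=p[195:235,350:390].astype(int).sum(2).mean(1);print("foot rows",195+np.argsort(-abs(np.diff(col)))[:3])
    for r in (213,214,215,216):print(r,ray("top",368,r,56)[0].round(1),end=" ")
    print()
E
```

```text
can slope -0.027896257778070383 y@450 -20.412776901784238 y@543 -23.007128875144783 width 94.65726312278184
L slope 0.0283 y@620 34.90962631102842 y@680 36.60565282918799
R slope -0.0846 y@620 -85.20192362559095 y@680 -90.27569005883038
foot rows [226 231 225]
213 614.0 214 612.3 215 610.5 216 608.7 
can slope 0.030824730904517515 y@450 -27.962395682526264 y@543 -25.095695708406137 width 93.68381169499081
L slope 0.0277 y@620 34.88179884695401 y@680 36.54348331774983
R slope -0.0892 y@620 -85.06163023935311 y@680 -90.41621008555883
foot rows [231 226 225]
213 614.0 214 612.3 215 610.5 216 608.7
```

```bash
cat >> h.py <<'E'
def label(p,d=None):
    hsv=cv2.cvtColor(p,cv2.COLOR_RGB2HSV);m=((hsv[...,2]>190)&(hsv[...,1]<30)).astype(np.uint8)
    m[:120]=0;m[330:]=0;m[:,:320]=0;m[:,420:]=0
    n,l,st,c=cv2.connectedComponentsWithStats(m);i=1+st[1:,4].argmax()
    q=np.argwhere(l==i)[:,::-1]
    P=np.array([ray("top",u,v,56)[:2] for u,v in q]).astype(np.float32)
    return st[i],cv2.minAreaRect(P)
E
python3 - <<'E'
from h import *
for f in("top.npz","top2.npz"):
    p=np.load(f)["p"];print(label(p))
p=np.load("top2.npz")["p"]
cv2.imwrite("pics/crop2.png",cv2.resize(p[130:340,270:470],None,fx=3.8,fy=2.8,interpolation=cv2.INTER_CUBIC)[:,:,::-1])
E
```

```text
(array([ 346,  236,   46,   32, 1415], dtype=int32), ((546.501708984375, -23.82892608642578), (77.8505630493164, 53.94575881958008), 88.43132781982422))
(array([ 346,  235,   46,   32, 1378], dtype=int32), ((548.2344970703125, -24.089881896972656), (78.23013305664062, 53.97039031982422), 88.43939971923828))
```

View pics/crop2.png

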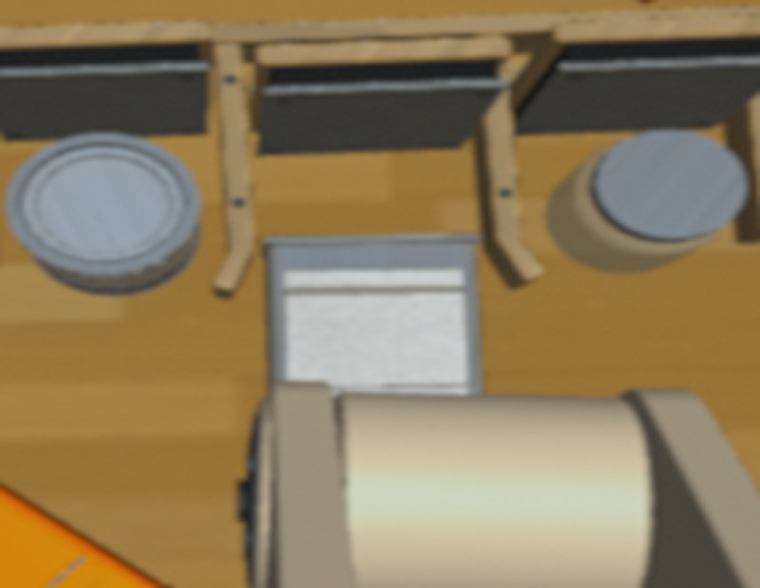

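Label and edge tracking show the grasp turned the can by about +0.02, which brings it nearly square to the rack. The foot is still at the mouth. I'll ease off the down-load and slide in, steering about 5 mm to the right.

To row units: 0.048 m / 0.4 = 0.12, 0.043 m / 0.4 = 0.1075, -0.03 rad / 2 = -0.015.

Emit:
{"op": "move_arm", "data": {"motion": [[0, 0, 0, 0.0025, 0, -0.0075, 0.02], [0, 0, -0.0025, 0.02, 0.0013, -0.0075, 0.02], [0, 0, -0.005, 0.0375, 0.0025, -0.0075, 0.02], [0, 0, -0.0075, 0.055, 0.0038, -0.0075, 0.02], [0, 0, -0.01, 0.0725, 0.005, -0.0075, 0.02], [0, 0, -0.0125, 0.09, 0.0063, -0.0075, 0.02], [0, 0, -0.015, 0.1075, 0.0075, -0.0075, 0.02], [0, 0, -0.015, 0.12, 0.0088, -0.0075, 0.02]], "grip_force": 25}}

```text
clock: 4.0
eef_pos: [498.0, -30.1, 13.3]
tcp_rot: [-3.142, -0.0, -0.001]
contact_force: [-0.5, 0.5, -1.6]
opening: 0.364
grasp_force: 25.0
```

```bash
python3 - <<'E'
from h import *
s=sensors.sense();print(np.round(s["eef_pos"],1),np.round(s["tcp_rot"],4),np.round(s["contact_force"],2),s["clock"],s["opening"],s["grasp_force"])
p,d=grab_frame("top")
cv2.imwrite("pics/crop3.png",cv2.resize(p[130:340,270:470],None,fx=3.8,fy=2.8,interpolation=cv2.INTER_CUBIC)[:,:,::-1])
E
```

```text
[498.  -30.1  13.3] [-3.1416e+00 -1.0000e-04 -1.1000e-03] [-0.55  0.53 -1.58] 4.0 0.36416405798727636 24.98908817768097
```

View pics/crop3.png

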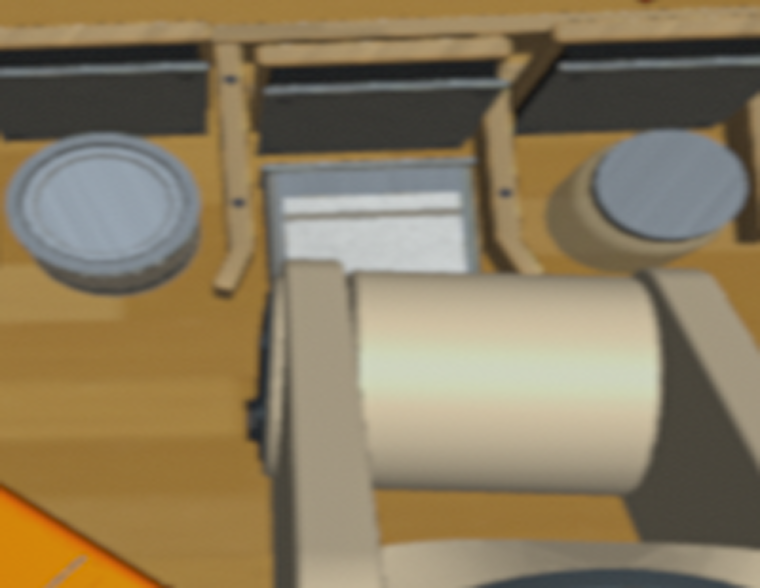

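The can is inside the bay, centred between the boards (edges at 262 and 475, board faces at ~248 and ~487). Its foot edge is near row 165, almost parallel to the plate's base at row 150. I'll creep in and feel for the plate.

To row units: 0.011 m / 0.4 = 0.0275, 0.01 m / 0.4 = 0.025.

Emit:
{"op": "move_arm", "data": {"motion": [[0, 0, 0, 0.0075, 0, 0, 0.02], [0, 0, 0, 0.015, 0, 0, 0.02], [0, 0, 0, 0.02, 0, 0, 0.02], [0, 0, 0, 0.0225, 0, 0, 0.02], [0, 0, 0, 0.025, 0, 0, 0.02], [0, 0, 0, 0.0275, 0, 0, 0.02]]}}

```text
clock: 4.8
eef_pos: [508.4, -30.1, 13.3]
tcp_rot: [3.142, 0.0, -0.001]
contact_force: [-1.5, -0.6, -2.4]
opening: 0.361
grasp_force: 25.0
```

To row units: 0.003 m / 0.4 = 0.0075, 0.001 m / 0.4 = 0.0025.

Emit:
{"op": "move_arm", "data": {"motion": [[0, 0, 0, 0.0025, 0, 0, 0.02], [0, 0, 0, 0.005, 0, 0, 0.02], [0, 0, 0, 0.0075, 0, 0, 0.02], [0, 0, 0, 0.0075, 0, 0, 0.02]]}}

```text
clock: 5.3
eef_pos: [511.7, -30.1, 13.3]
tcp_rot: [3.142, -0.0, -0.001]
contact_force: [-0.5, 0.2, -3.4]
opening: 0.367
grasp_force: 25.0
```

To row units: 0.003 m / 0.4 = 0.0075, 0.001 m / 0.4 = 0.0025.

Emit:
{"op": "move_arm", "data": {"motion": [[0, 0, 0, 0.0025, 0, 0, 0.02], [0, 0, 0, 0.005, 0, 0, 0.02], [0, 0, 0, 0.0075, 0, 0, 0.02], [0, 0, 0, 0.0075, 0, 0, 0.02]]}}

```text
clock: 5.8
eef_pos: [514.7, -30.1, 13.3]
tcp_rot: [3.142, -0.0, -0.001]
contact_force: [0.2, -0.1, -2.6]
opening: 0.364
grasp_force: 25.0
```

To row units: 0.002 m / 0.4 = 0.005, 0.001 m / 0.4 = 0.0025.

Emit:
{"op": "move_arm", "data": {"motion": [[0, 0, 0, 0.0025, 0, 0, 0.02], [0, 0, 0, 0.005, 0, 0, 0.02], [0, 0, 0, 0.005, 0, 0, 0.02]]}}

```text
clock: 6.18
eef_pos: [515.8, -30.1, 13.1]
tcp_rot: [-3.142, 0.001, -0.001]
contact_force: [-3.8, -1.2, -2.9]
opening: 0.361
grasp_force: 24.9
```

To row units: 0.001 m / 0.4 = 0.0025.

Emit:
{"op": "move_arm", "data": {"motion": [[0, 0, 0, 0.0025, 0, 0, 0.02], [0, 0, 0, 0.0025, 0, 0, 0.02]]}}

```text
clock: 6.42
eef_pos: [516.6, -30.1, 13.0]
tcp_rot: [-3.142, 0.002, -0.001]
contact_force: [-5.2, -0.2, -2.7]
opening: 0.363
grasp_force: 25.0
```

Contact is felt at TCP x≈515-516, with about 5 N. Now I'll swing the can up along the arc, keeping the foot pressed.

To row units: -0.0423 m / 0.4 = -0.1058, -0.002 m / 0.4 = -0.005.

Emit:
{"op": "move_arm", "data": {"motion": [[0, 0, 0, -0.0025, 0, -0.0175, 0.02], [0, 0, 0, -0.0045, 0, -0.036, 0.02], [0, 0, 0, -0.0055, 0, -0.0538, 0.02], [0, 0, 0, -0.0058, 0, -0.0715, 0.02], [0, 0, 0, -0.005, 0, -0.0888, 0.02], [0, 0, 0, -0.004, 0, -0.1058, 0.02], [0, 0, 0, -0.004, 0, -0.1058, 0.02]], "grip_force": 25}}

```text
clock: 7.3
eef_pos: [516.7, -30.2, 56.3]
tcp_rot: [3.142, -0.002, -0.001]
contact_force: [-0.1, 0.7, -3.2]
opening: 0.365
grasp_force: 25.0
```

To row units: 0.003 m / 0.4 = 0.0075, 0.002 m / 0.4 = 0.005.

Emit:
{"op": "move_arm", "data": {"motion": [[0, 0, 0, 0.0025, 0, 0, 0.02], [0, 0, 0, 0.005, 0, 0, 0.02], [0, 0, 0, 0.0075, 0, 0, 0.02], [0, 0, 0, 0.0075, 0, 0, 0.02]]}}

```text
clock: 7.8
eef_pos: [517.8, -30.1, 55.1]
tcp_rot: [3.142, 0.002, -0.001]
contact_force: [-4.8, -0.7, -1.3]
opening: 0.363
grasp_force: 25.1
```

```bash
python3 - <<'E'
from h import *
p,d=grab_frame("scene");cv2.imwrite("pics/s4.png",cv2.resize(p[90:310,170:450],None,fx=2.7,fy=2.7,interpolation=cv2.INTER_CUBIC)[:,:,::-1])
E
```

```text
(no output)
```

View pics/s4.png

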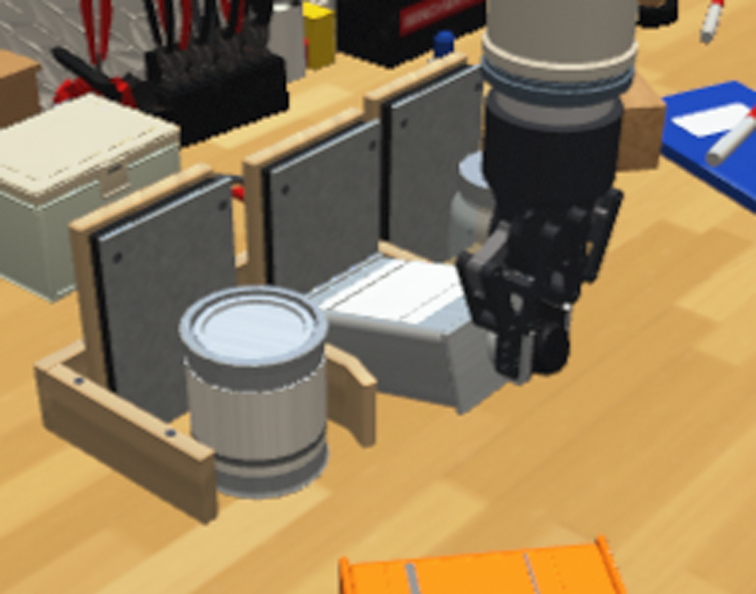

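The picture shows the can tilted ~15° with its foot edge on the plate and the cap held, and the tin and jar untouched. I'll continue the swing.

To row units: -0.0257 m / 0.4 = -0.0643, -0.0195 m / 0.4 = -0.0488.

Emit:
{"op": "move_arm", "data": {"motion": [[0, 0, 0, 0.0025, 0, -0.0163, 0.02], [0, 0, 0, 0.0055, 0, -0.0325, 0.02], [0, 0, 0, 0.0093, 0, -0.0488, 0.02], [0, 0, 0, 0.0135, 0, -0.0643, 0.02], [0, 0, 0, 0.0135, 0, -0.0643, 0.02]]}}

```text
clock: 8.48
eef_pos: [525.1, -30.2, 82.1]
tcp_rot: [3.142, -0.002, -0.001]
contact_force: [-1.5, -0.5, -2.0]
opening: 0.364
grasp_force: 25.0
```

Emit:
{"op": "move_arm", "data": {"motion": [[0, 0, 0, 0.0088, 0, -0.015, 0.02], [0, 0, 0, 0.0163, 0, -0.0295, 0.02], [0, 0, 0, 0.025, 0, -0.0435, 0.02], [0, 0, 0, 0.0338, 0, -0.0568, 0.02], [0, 0, 0, 0.0345, 0, -0.0568, 0.02]]}}

```text
clock: 9.1
eef_pos: [538.4, -30.2, 104.6]
tcp_rot: [3.142, -0.0, -0.001]
contact_force: [-4.2, 0.5, 1.7]
opening: 0.365
grasp_force: 25.1
```

To row units: -0.0192 m / 0.4 = -0.048, 0.001 m / 0.4 = 0.0025.

Emit:
{"op": "move_arm", "data": {"motion": [[0, 0, 0, 0.0025, 0, 0, 0.02], [0, 0, 0, 0.0025, 0, 0, 0.02], [0, 0, 0, 0.0125, 0, -0.0125, 0.02], [0, 0, 0, 0.0225, 0, -0.025, 0.02], [0, 0, 0, 0.0318, -0.0008, -0.0368, 0.02], [0, 0, 0, 0.0418, -0.001, -0.048, 0.02], [0, 0, 0, 0.043, -0.001, -0.048, 0.02]]}}

```text
clock: 9.98
eef_pos: [556.3, -29.7, 123.9]
tcp_rot: [3.142, -0.002, -0.001]
contact_force: [-2.6, 0.0, 1.6]
opening: 0.365
grasp_force: 25.2
```

To row units: 0.0215 m / 0.4 = 0.0538, 0.002 m / 0.4 = 0.005.

Emit:
{"op": "move_arm", "data": {"motion": [[0, 0, 0, 0.0025, 0, 0, 0.02], [0, 0, 0, 0.005, 0, 0, 0.02], [0, 0, 0, 0.0163, 0, -0.01, 0.02], [0, 0, 0, 0.0288, -0.0005, -0.02, 0.02], [0, 0, 0, 0.0413, -0.0008, -0.0293, 0.02], [0, 0, 0, 0.0538, -0.001, -0.0375, 0.02], [0, 0, 0, 0.0538, -0.001, -0.0375, 0.02]]}}

```text
clock: 10.85
eef_pos: [577.5, -29.4, 138.4]
tcp_rot: [3.142, -0.001, -0.001]
contact_force: [-0.4, -0.7, -2.2]
opening: 0.364
grasp_force: 25.3
```

To row units: 0.023 m / 0.4 = 0.0575, 0.0185 m / 0.4 = 0.0463.

Emit:
{"op": "move_arm", "data": {"motion": [[0, 0, 0, 0.0075, 0, -0.0025, 0.02], [0, 0, 0, 0.0163, -0.0003, -0.0075, 0.02], [0, 0, 0, 0.0263, -0.0005, -0.0113, 0.02], [0, 0, 0, 0.0363, -0.0008, -0.0138, 0.02], [0, 0, 0, 0.0463, -0.001, -0.0168, 0.02], [0, 0, 0, 0.0575, -0.0013, -0.0193, 0.02], [0, 0, 0, 0.0575, -0.0013, -0.0193, 0.02]]}}

```text
clock: 11.72
eef_pos: [600.2, -28.9, 145.9]
tcp_rot: [-3.142, -0.0, -0.001]
contact_force: [-0.2, -0.2, -4.1]
opening: 0.365
grasp_force: 25.5
```

To row units: 0.027 m / 0.4 = 0.0675, 0.0225 m / 0.4 = 0.0563.

Emit:
{"op": "move_arm", "data": {"motion": [[0, 0, 0, 0.0113, 0, -0.002, 0.02], [0, 0, 0, 0.0225, -0.0005, -0.0038, 0.02], [0, 0, 0, 0.0338, -0.0008, -0.005, 0.02], [0, 0, 0, 0.045, -0.001, -0.006, 0.02], [0, 0, 0, 0.0563, -0.0013, -0.0068, 0.02], [0, 0, 0, 0.0675, -0.0015, -0.007, 0.02], [0, 0, 0, 0.0675, -0.0015, -0.007, 0.02]]}}

```text
clock: 12.6
eef_pos: [627.3, -28.3, 148.8]
tcp_rot: [3.142, -0.001, -0.001]
contact_force: [0.2, -0.1, -0.1]
opening: 0.368
grasp_force: 24.9
```

```bash
python3 - <<'E'
from h import *
p,d=grab_frame("scene");cv2.imwrite("pics/s5.png",cv2.resize(p[70:290,170:450],None,fx=2.7,fy=2.7,interpolation=cv2.INTER_CUBIC)[:,:,::-1])
E
```

```text
(no output)
```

View pics/s5.png

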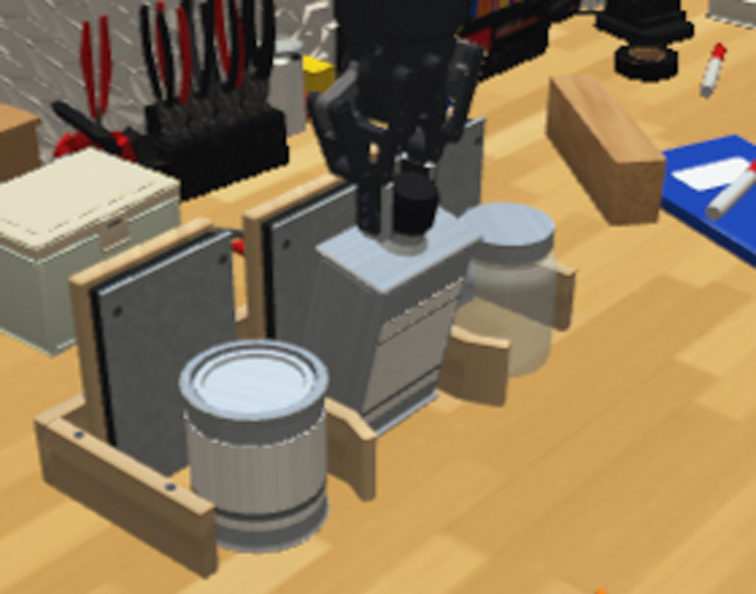

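The can leans about 10° from upright, foot edge on the plate, cap still held, both neighbours in place. I'll finish the swing.

To row units: 0.0255 m / 0.4 = 0.0638, 0.023 m / 0.4 = 0.0575.

Emit:
{"op": "move_arm", "data": {"motion": [[0, 0, 0, 0.01, 0, 0, 0.02], [0, 0, 0, 0.02, -0.0003, 0.0003, 0.02], [0, 0, 0, 0.03, -0.0005, 0.0008, 0.02], [0, 0, 0, 0.04, -0.0008, 0.0015, 0.02], [0, 0, 0, 0.05, -0.001, 0.0025, 0.02], [0, 0, 0, 0.0575, -0.0013, 0.0035, 0.02], [0, 0, 0, 0.0638, -0.0015, 0.0045, 0.02], [0, 0, 0, 0.0638, -0.0015, 0.0045, 0.02]]}}

```text
clock: 13.65
eef_pos: [652.7, -27.8, 147.0]
tcp_rot: [3.142, -0.001, -0.001]
contact_force: [0.3, -0.6, 3.4]
opening: 0.364
grasp_force: 24.7
```

To row units: 0.003 m / 0.4 = 0.0075, 0.001 m / 0.4 = 0.0025.

Emit:
{"op": "move_arm", "data": {"motion": [[0, 0, 0, 0.0025, 0, 0.0005, 0.02], [0, 0, 0, 0.005, 0, 0.001, 0.02], [0, 0, 0, 0.0075, 0, 0.0013, 0.02], [0, 0, 0, 0.0075, 0, 0.0013, 0.02]]}}

```text
clock: 14.15
eef_pos: [655.5, -27.8, 146.6]
tcp_rot: [3.142, -0.0, -0.001]
contact_force: [0.4, -0.8, 5.5]
opening: 0.358
grasp_force: 24.5
```

```bash
cat >> h.py <<'E'
def tilt():
    p,d=grab_frame("scene");W=cloud("scene",d)
    def fit(m):
        q=W[m]
        for _ in range(4):
            c=q.mean(0);n=np.linalg.svd(q-c,full_matrices=False)[2][2];r=abs((q-c)@n);q=q[r<max(2,2*r.std())]
        return len(q),c.round(1),(n*np.sign(n[np.argmax(abs(n))])).round(4)
    x,y,z=W[...,0],W[...,1],W[...,2]
    print("front",fit((x>590)&(x<650)&(abs(y+28)<42)&(z>20)&(z<125)))
    print("top",fit((x>615)&(x<690)&(abs(y+28)<55)&(z>132)&(z<147)&(p.max(2)>100)))
    return p
E
python3 - <<'E'
from h import *
tilt()
E
```

```text
front (1439, array([621.5, -26.6,  75.4]), array([0.9982, 0.0219, 0.0562]))
top (678, array([636.8, -16.8, 140.5]), array([-0.0643,  0.0025,  0.9979]))
```

It still leans about 3.5° toward the robot. I'll bring the cap forward a little more.

To row units: 0.005 m / 0.4 = 0.0125, 0.004 m / 0.4 = 0.01.

Emit:
{"op": "move_arm", "data": {"motion": [[0, 0, 0, 0.0025, 0, -0.0025, 0.02], [0, 0, 0, 0.005, 0, -0.0025, 0.02], [0, 0, 0, 0.0075, 0, -0.0025, 0.02], [0, 0, 0, 0.01, -0.0003, -0.0025, 0.02], [0, 0, 0, 0.0125, -0.0003, -0.0025, 0.02], [0, 0, 0, 0.0125, -0.0003, -0.0025, 0.02]]}}

```text
clock: 14.95
eef_pos: [660.3, -27.6, 147.2]
tcp_rot: [-3.142, 0.0, -0.001]
contact_force: [-1.8, 0.3, -6.2]
opening: 0.357
grasp_force: 24.8
```

```bash
python3 - <<'E'
from h import *
tilt()
E
```

```text
front (1473, array([623.2, -26.5,  75.4]), array([0.9995, 0.0191, 0.0266]))
top (676, array([640.3, -17.2, 141.2]), array([-0.0406,  0.0018,  0.9992]))
```

To row units: 0.004 m / 0.4 = 0.01, 0.001 m / 0.4 = 0.0025.

Emit:
{"op": "move_arm", "data": {"motion": [[0, 0, 0, 0.0025, 0, 0.0013, 0.02], [0, 0, 0, 0.005, 0, 0.0025, 0.02], [0, 0, 0, 0.0075, 0, 0.0025, 0.02], [0, 0, 0, 0.01, 0, 0.0025, 0.02], [0, 0, 0, 0.01, 0, 0.0025, 0.02]]}}

```text
clock: 15.62
eef_pos: [664.4, -27.7, 146.4]
tcp_rot: [-3.142, -0.0, -0.001]
contact_force: [-1.5, -0.1, -4.1]
opening: 0.356
grasp_force: 24.6
```

```bash
python3 - <<'E'
from h import *
tilt()
E
```

```text
front (1501, array([624.8, -26.5,  75.1]), array([0.9998, 0.0207, 0.0067]))
top (665, array([643.5, -17.5, 140.6]), array([-0.0123,  0.001 ,  0.9999]))
```

Emit:
{"op": "move_arm", "data": {"motion": [[0, 0, 0, 0.0013, 0, 0.0013, 0.02], [0, 0, 0, 0.0025, 0, 0.0025, 0.02], [0, 0, 0, 0.0025, 0, 0.0038, 0.02], [0, 0, 0, 0.0025, 0, 0.0038, 0.02]]}}

```text
clock: 16.18
eef_pos: [665.8, -27.7, 145.3]
tcp_rot: [3.142, -0.001, -0.001]
contact_force: [-0.5, -1.0, -1.7]
opening: 0.354
grasp_force: 24.4
```

Emit:
{"op": "move_arm", "data": {"motion": [[0, 0, 0, 0, 0, 0, 0.06], [0, 0, 0, 0, 0, 0, 0.06], [0, 0, 0, 0, 0, 0, 0.06], [0, 0, 0, 0, 0, 0, 0.06]]}}

```text
clock: 16.68
eef_pos: [665.4, -27.7, 145.0]
tcp_rot: [3.142, -0.0, -0.001]
contact_force: [-0.0, 0.1, -0.4]
opening: 0.702
grasp_force: 0.0
```

```bash
python3 - <<'E'
from h import *
tilt()
E
```

```text
front (1514, array([625.2, -26.6,  75.2]), array([ 0.9997,  0.0222, -0.0034]))
top (678, array([645.4, -17.4, 139.6]), array([-0.0032,  0.0019,  1.    ]))
```

The can is standing free and upright (tilt under 0.3°, yaw ≈0.021). I'll retreat up and back, tilt the tool forward and shut the fingers.

To row units: -0.14 m / 0.4 = -0.35, -0.09 m / 0.4 = -0.225, 0.64 rad / 2 = 0.32.

Emit:
{"op": "move_arm", "data": {"motion": [[0, 0, 0, 0, 0, -0.075, 0.06], [0, 0, 0, 0, 0, -0.15, 0.06], [0, 0, 0, 0, 0, -0.225, 0.06], [0, 0, 0, -0.125, 0, -0.225, 0.06], [0, 0.08, 0, -0.25, 0, -0.225, 0], [0, 0.16, 0, -0.35, 0, -0.225, 0], [0, 0.24, 0, -0.35, 0, -0.175, 0], [0, 0.32, 0, -0.35, 0, -0.125, 0]]}}

```text
clock: 17.73
eef_pos: [525.6, -26.3, 197.5]
tcp_rot: [-3.139, -0.636, 0.0]
contact_force: [2.1, 3.3, -1.4]
opening: 0.001
grasp_force: 0.0
```

```bash
python3 - <<'E'
from h import *
s=sensors.sense();print(np.round(s["eef_pos"],1),np.round(s["tcp_rot"],3),np.round(s["qpos"],2))
tilt()
to(560,-27.5,75,0.021,roll=np.pi,pitch=-.785)
to(605,-27.5,75,0.021,roll=np.pi,pitch=-.785)
E
```

```text
[525.6 -26.3 197.5] [-3.139 -0.636  0.   ] [-0.09  0.02  2.33  0.34  0.17  1.17]
front (1520, array([625.2, -26.5,  75.1]), array([ 0.9997,  0.0222, -0.003 ]))
top (686, array([646.2, -16.9, 139.7]), array([-0.0029,  0.003 ,  1.    ]))
turn [ 0.0147  0.1484 -0.0161] shift [-3.830e-02  1.000e-04  1.177e-01] mm 124.0
turn [ 0.0147  0.1484 -0.0161] shift [-0.0022  0.      0.1444] mm 144.0
```

```bash
python3 - <<'E'
from h import *
to(560,-27.5,78,0.021,roll=np.pi,pitch=-.6)
E
```

```text
turn [ 0.0132 -0.0366 -0.0173] shift [-3.660e-02  1.000e-04  1.153e-01] mm 121.0
```

To row units: 0.115 m / 0.4 = 0.2875, 0.095 m / 0.4 = 0.2375, -0.035 rad / 2 = -0.0175.

Emit:
{"op": "move_arm", "data": {"motion": [[0.0065, -0.0175, -0.0085, -0.015, 0, 0.0475, 0], [0.0065, -0.0175, -0.0085, -0.03, 0, 0.095, 0], [0.0065, -0.0175, -0.0085, -0.045, 0, 0.1425, 0], [0.0065, -0.0175, -0.0085, -0.06, 0, 0.19, 0], [0.0065, -0.0175, -0.0085, -0.075, 0, 0.2375, 0], [0.0065, -0.0175, -0.0085, -0.09, 0, 0.2875, 0], [0.0065, -0.0175, -0.0085, -0.09, 0, 0.2875, 0]]}}

```text
clock: 18.65
eef_pos: [560.8, -15.0, 106.1]
tcp_rot: [-3.105, -0.6, 0.02]
contact_force: [0.3, 0.2, 0.0]
opening: 0.004
grasp_force: 0.0
```

```bash
python3 - <<'E'
from h import *
s=sensors.sense();print(np.round(s["eef_pos"],1),np.round(s["tcp_rot"],3),np.round(s["qpos"],2),np.round(s["contact_force"],1))
to(612,-27,78,0.021,roll=np.pi,pitch=-.6)
E
```

```text
[560.8 -15.  106.1] [-3.105 -0.6    0.02 ] [-0.09  0.28  2.3   1.94  0.11 -0.46] [0.3 0.2 0. ]
turn [-0.0359  0.0003 -0.001 ] shift [0.0262 0.0149 0.0514] mm 60.0
```

The wrist is near its singularity, so I'll tilt the tool farther forward, to nearly level, to get past it.

To row units: -0.016 m / 0.4 = -0.04, -0.011 m / 0.4 = -0.0275, 0.45 rad / 2 = 0.225.

Emit:
{"op": "move_arm", "data": {"motion": [[0, 0.05, 0, -0.04, 0, -0.0275, 0], [0, 0.1, 0, -0.04, 0, -0.0275, 0], [0, 0.15, 0, -0.04, 0, -0.0275, 0], [0, 0.2, 0, -0.04, 0, -0.0275, 0], [0, 0.225, 0, -0.04, 0, -0.0275, 0], [0, 0.225, 0, -0.04, 0, -0.0275, 0], [0, 0.225, 0, -0.04, 0, -0.0275, 0]]}}

```text
clock: 19.52
eef_pos: [539.9, -16.6, 105.1]
tcp_rot: [-3.084, -1.044, -0.01]
contact_force: [0.8, 0.1, 0.2]
opening: -0.0
grasp_force: 0.0
```

```bash
python3 - <<'E'
from h import *
s=sensors.sense();print(np.round(s["eef_pos"],1),np.round(s["tcp_rot"],3),np.round(s["qpos"],2),np.round(s["contact_force"],1))
tilt()
to(600,-27,78,0.021,roll=np.pi,pitch=-1.05)
E
```

```text
[539.9 -16.6 105.1] [-3.084 -1.044 -0.01 ] [-0.14  0.57  2.58  2.94  1.05 -1.54] [0.8 0.1 0.2]
front (1533, array([625.3, -26.6,  75.2]), array([ 0.9998,  0.022 , -0.0028]))
top (699, array([646.1, -16.7, 139.6]), array([-0.004 ,  0.0047,  1.    ]))
turn [-0.0299  0.0041 -0.0152] shift [0.006  0.0134 0.0652] mm 67.0
```

To row units: 0.065 m / 0.4 = 0.1625, 0.022 m / 0.4 = 0.055, 0.004 rad / 2 = 0.002.

Emit:
{"op": "move_arm", "data": {"motion": [[-0.0075, 0.001, -0.0035, 0.005, 0.0125, 0.055, 0], [-0.015, 0.002, -0.0075, 0.01, 0.0225, 0.11, 0], [-0.015, 0.002, -0.0075, 0.015, 0.0335, 0.1625, 0], [-0.015, 0.002, -0.0075, 0.015, 0.0335, 0.1625, 0]]}}

```text
clock: 20.08
eef_pos: [600.6, -27.5, 79.1]
tcp_rot: [3.14, -1.053, 0.022]
contact_force: [-0.2, -0.8, -0.8]
opening: -0.001
grasp_force: 0.0
```

```bash
python3 - <<'E'
from h import *
s=sensors.sense();print(np.round(s["eef_pos"],1),np.round(s["tcp_rot"],3),np.round(s["qpos"],2),np.round(s["contact_force"],1))
to(620,-26.6,78,0.021,roll=np.pi,pitch=-1.05)
E
```

```text
[600.6 -27.5  79.1] [ 3.14  -1.053  0.022] [-0.11  0.65  2.45  3.    1.02 -1.57] [-0.2 -0.8 -0.8]
turn [ 0.0012 -0.0027  0.0005] shift [ 0.0086 -0.0005  0.0174] mm 19.0
```

To row units: 0.0182 m / 0.4 = 0.0455, 0.0147 m / 0.4 = 0.0368.

Emit:
{"op": "move_arm", "data": {"motion": [[0, 0, 0, 0.0063, 0, 0.0108, 0], [0, 0, 0, 0.0125, 0, 0.0218, 0], [0, 0, 0, 0.0188, 0, 0.0325, 0], [0, 0, 0, 0.0213, 0, 0.0368, 0], [0, 0, 0, 0.0238, 0, 0.0413, 0], [0, 0, 0, 0.0263, 0, 0.0455, 0], [0, 0, 0, 0.0263, 0, 0.0455, 0]]}}

```text
clock: 20.95
eef_pos: [619.1, -27.4, 77.1]
tcp_rot: [3.138, -1.049, 0.022]
contact_force: [-0.7, 0.4, -0.5]
opening: -0.0
grasp_force: 0.0
```

To row units: 0.0035 m / 0.4 = 0.0088, 0.0026 m / 0.4 = 0.0065.

Emit:
{"op": "move_arm", "data": {"motion": [[0, 0, 0, 0.0013, 0, 0.0023, 0], [0, 0, 0, 0.0025, 0, 0.0043, 0], [0, 0, 0, 0.0038, 0, 0.0065, 0], [0, 0, 0, 0.005, 0, 0.0088, 0], [0, 0, 0, 0.005, 0, 0.0088, 0]]}}

```text
clock: 21.58
eef_pos: [622.1, -27.3, 76.7]
tcp_rot: [3.139, -1.047, 0.021]
contact_force: [-6.5, -0.3, 3.3]
opening: 0.002
grasp_force: 3.5
```

To row units: 0.0012 m / 0.4 = 0.003, 0.0007 m / 0.4 = 0.0018.

Emit:
{"op": "move_arm", "data": {"motion": [[0, 0, 0, 0.001, 0, 0.0018, 0], [0, 0, 0, 0.0018, 0, 0.003, 0], [0, 0, 0, 0.0018, 0, 0.003, 0]]}}

```text
clock: 21.95
eef_pos: [622.9, -27.2, 76.6]
tcp_rot: [3.139, -1.046, 0.021]
contact_force: [-10.5, -0.2, 5.5]
opening: -0.002
grasp_force: 5.4
```

To row units: 0.0005 m / 0.4 = 0.0013, 0.0004 m / 0.4 = 0.001.

Emit:
{"op": "move_arm", "data": {"motion": [[0, 0, 0, 0.0005, 0, 0.001, 0], [0, 0, 0, 0.0008, 0, 0.0013, 0], [0, 0, 0, 0.0008, 0, 0.0013, 0]]}}

```text
clock: 22.32
eef_pos: [623.1, -27.2, 76.4]
tcp_rot: [3.139, -1.045, 0.021]
contact_force: [-12.4, -0.4, 5.3]
opening: 0.002
grasp_force: 6.2
```

```bash
python3 - <<'E'
from h import *
p=tilt();cv2.imwrite("pics/s6.png",cv2.resize(p[70:290,170:450],None,fx=2.7,fy=2.7,interpolation=cv2.INTER_CUBIC)[:,:,::-1])
E
```

```text
front (1288, array([627.7, -22.7,  76.9]), array([ 0.9998,  0.0219, -0.0032]))
top (693, array([648.8, -16.6, 139.6]), array([-0.0046,  0.003 ,  1.    ]))
```

View pics/s6.png

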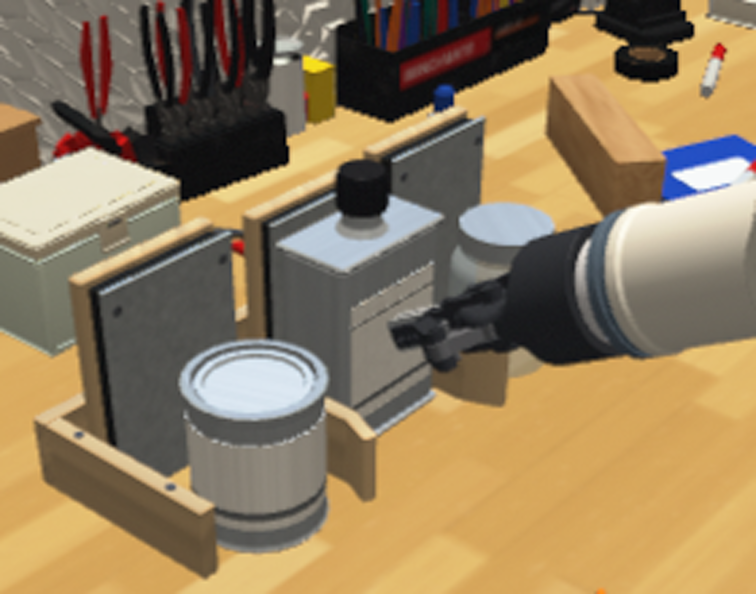

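The picture shows the can upright and flush against the plate, with the shut fingers on its body at mid height and the tin and jar undisturbed. I'll back away slowly.

To row units: -0.038 m / 0.4 = -0.095, -0.022 m / 0.4 = -0.055.

Emit:
{"op": "move_arm", "data": {"motion": [[0, 0, 0, -0.0013, 0, -0.0023, 0], [0, 0, 0, -0.0025, 0, -0.0043, 0], [0, 0, 0, -0.0038, 0, -0.0065, 0], [0, 0, 0, -0.0063, 0, -0.0108, 0], [0, 0, 0, -0.0125, 0, -0.0218, 0], [0, 0, 0, -0.03, 0, -0.0525, 0], [0, 0, 0, -0.055, 0, -0.095, 0], [0, 0, 0, -0.055, 0, -0.095, 0]]}}

```text
clock: 23.38
eef_pos: [579.3, -28.1, 76.4]
tcp_rot: [3.139, -1.046, 0.021]
contact_force: [0.7, 0.2, 0.3]
opening: 0.001
grasp_force: 0.0
```

```bash
python3 - <<'E'
from h import *
tilt()
s=sensors.sense();print(np.round(s["eef_pos"],1),np.round(s["contact_force"],1))
p,d=grab_frame("top");W=cloud("top",d)
m=np.zeros((480,640),bool);m[140:240,325:410]=1;m&=(abs(W[...,2]-140)<5)&(W[...,0]<676)
q=W[m];print("can top (top cam)",cv2.minAreaRect(q[:,:2].astype(np.float32)),q[:,:2].min(0),q[:,:2].max(0))
E
```

```text
front (1516, array([625.5, -26.6,  75.4]), array([ 0.9998,  0.0211, -0.0021]))
top (700, array([646.9, -16.7, 139.6]), array([-0.0021,  0.0017,  1.    ]))
[580.6 -28.2  76.8] [ 0.7  0.7 -0.4]
can top (top cam) ((649.5257568359375, -26.11717987060547), (54.946250915527344, 100.10985565185547), 1.2193564176559448) [621.38521386 -76.6085277 ] [675.97729123  24.24067476]
```

```bash
python3 -c "
from rig import order
print(order.sign_off())"
```

```text
the job is handed in; nothing more can be done
None
```

The job is handed in: the can stands upright and released in the middle bay, square to the rack and about 42 mm past the mouth, after a press home with about 12 N; the round tin and the jar looked undisturbed in the last pictures, and sign-off gave no verdict.

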